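# Press the push nut home on a print-rack wheel

### The arm

A 6-joint arm with a two-finger parallel gripper is mounted at the origin on the work surface. World frame = base frame: x ahead of the robot, y to its left, z up, the work surface at z = 0. Lengths are in m, angles in rad, forces in N, time in s.
With the tool pointing down it reaches from about 0.225 to 0.875 m from the base axis. Payload 3.4 kg.
Tool frame: the origin (TCP) lies on the centre line of the jaws, within the pads' length; the fingertips stand 17 mm ahead of it and the grasp point (between the pads) lies 2 mm behind it (nose_length is the distance from the TCP to the fingertips, in m); z points along the fingers, y is the line along which they close (so a half turn about z gives the same grasp; the last joint's range is limited). The gripper opens to 85 mm and grips with 20 to 120 N. Pads are 22 mm wide; open, the fingers measure 114 mm over their backs; the gripper's body (76 mm by 85 mm) begins 54 mm behind the grasp point. The pads swing forward as they close: fully open they stand 13 mm farther back than shut.
Start: joints at [1.182, 0.276, 1.505, -0, 1.361, -0.121], TCP at [0.152, 0.555, 0.248] pointing down, gripper open.
Joint ranges: [-2.89, 2.89], [-0.75, 2.08], [0.22, 2.7], [-1.18, 4.32], [0.11, 2.71], [-2.7, 2.7]. Speed limits (rad/s): [2.57, 2.57, 3.14, 3.14, 3.14, 3.14].

### API

Orientations are given as a unit quaternion [w, x, y, z].
In Python, from rig import get_state, get_image, sign_off, find_in, place_of, nose_length gives the robot as it stands.
- The arm moves only by the tool apply_moves, never from a script. Its argument "deltas" is one flat list of numbers, 5 for each row, row after row: the finger opening in mm, from 0 to 85.4, then the shift along the tool's x, y, z in mm, then the turn about the tool's z in degrees. A call has 1 to 12 rows; each row is the pose to reach, as a shift and turn from the pose commanded when the call began, along the tool's axes at that moment; what a row does not reach only later rows make up. A row lasts 1/12 s, in which the tool goes at most 41.7 mm and 7.16 degrees, less where a joint would pass 70% of its speed; a pose out of reach is approached as far as the arm can. A call with a gripper value outside its range is refused whole. The fingers move at their own pace and stop on an object; "squeeze" is the grip in N (left out, the last holds). Time passes only in rows, so rows that repeat a pose let the fingers close. It gives the time, the measured TCP pose, the force, the opening and the grip force at its end, in the units of the state.
- get_state(): the state, without advancing time (a new reading comes with each control period).
- get_image(name): name is "scene" or "top" or "wrist"; returns a dict with "frame" (384x512x3 uint8, red, green, blue), "K" (3x3 intrinsics, pixels), "position" and "orientation" of the camera in the world. Camera axes: x right, y down, z forward; pixel columns grow to the right and rows downward; lengths in m; the calibration is good to about 2 mm. A picture is of the moment at which its call begins. There is no depth.
- sign_off(): hands the job in; it is judged then, once.
Trained networks look in a picture, given as the dict that the camera call returned (one of the last four; its "shot" number tells which), for a name from the list of things; names that differ only in an ending like _2 or _b are one class to them, and where a whole thing is asked for, a point or a joint stands for the part that bears it (a point fixed in the world has none). Each returns a list of dicts, best first, with "score" (0 to 1); they miss things now and then, are a little off and sometimes report something else, mostly with a low value. They report only what shows in the picture. A call takes as long as a camera call.
- find_in(query, picture): "point" ([column, row] in pixels, amid what is visible of it).
- place_of(query, picture): "point" ([column, row] in pixels: a listed point, or the origin of a listed thing).
The state is a dict: "clock": time; "qpos": joint angles; "qd": joint speeds; "effort": joint torques, N m; "position": TCP position; "ee_rot": TCP orientation; "contact_force": force on the tool from outside, world axes, zero at the start; "moment": the same for the moment, N m; "width": finger opening in m; "gripper_force": force on a finger pad.
Only numpy, scipy, OpenCV 4.12 (cv2) and the standard library are available. Lean on these libraries where they do the work, as an engineer would, in place of code of your own. Each camera call takes 0.05 s, during which the arm holds its last target. There are 200 camera calls.

### The job

Refit the wheel on the drying-rack foot: set the push nut, teeth up, over the end of the bare axle and let go of it, then press it straight down the axle with the setting tool, not with the gripper, until it carries the hub down with it and everything goes solid, with the nut tight and level on the washer. Press firmly but never with more than 35 newtons, which would crack the hub. Then stand the tool upright on the bench, clear of the rack foot, and leave the jar, tape roll and squeegee where they are.

Things in the scene. Friction and masses are not known exactly. Their poses are not given: they have to be found in the camera images.
- rack_foot: Foot of a print drying rack: blue square steel tube 40 x 40 mm, 420 mm long, lying on the bench (z 0), strapped down, immovable. Origin on the bench under the bare axle near the robot's end; x runs along the tube away from the robot to a second, finished wheel 300 mm off. Each wheel: black tyre, 100 mm diameter, its top 5 mm below the washer's face, turns freely.
- axle_end (a point): Top end of the bare steel axle, 110 mm above the bench, on the axle's vertical centre line. The axle is plain, 12 mm in diameter up to 97 mm height; above that it tapers to 10.4 mm diameter at 102 mm, 7.6 mm at 107 mm and 5 mm at 110 mm.
- seat (a point): Centre of the upper face of the steel washer (38 mm diameter) on the wheel's hub, on the axle's centre line; the nut's underside must end flat on it. It starts 76 to 88 mm up. The hub is a snug fit and stands 0.5 to 6.5 mm proud of its collar (hidden under it, shimmed differently each time); the nut must push it down, which adds 2 to 6 N, until it stops hard: felt, not seen.
- nut: Push nut lying loose on the bench, teeth up as it must go on: round yellow-plated steel collar 32 mm outside diameter, 12 mm high, 50 g; origin at the centre of its underside, z up its axis. Guide bore 13.8 mm. Lowered over the axle's end it slides down about 14 mm freely, then hangs on its teeth, underside 93 to 98 mm above the bench, and stays there when released.
- setter: Setting tool standing upright and loose on the bench, about 250 g: a steel cup open downwards, 35 mm outside diameter, 36 mm tall, bore 25 mm wide and 31 mm deep, that goes over the axle and bears on the nut's rim; above it a red round grip, 24 mm diameter, from 36 to 88 mm height. Origin at the centre of the open lower end, z up its axis.
- setter_shoulder (a point): Centre line of the setting tool at the 5 mm ledge where the red grip meets the steel cup, 36 mm above the tool's lower end; fingertips can push down on this ledge.
- ink_jar: Bystander: white ink jar, 76 mm diameter, 85 mm high, black lid. Origin at the centre of its underside.
- tape_roll: Bystander: roll of brown tape lying flat, 100 mm outside diameter, 25 mm high. Origin at the centre of its underside.
- squeegee: Bystander: wooden squeegee lying flat, 240 mm long along its own y, 110 mm across, 22 mm high. Origin at the centre of the underside of its wooden handle.
- nut_rim (a point): Centre of the nut's top face, 12 mm above its underside. The tool bears on the flat rim round it (24 to 32 mm diameter); the dark teeth lie in the recess inside. From where it hangs it snaps 2 to 6 mm down with a few N, then the teeth bite: it goes on only under a steady push of 8 to 13 N and stays where it is left. Once home the push rises steeply; over 22 N tells that all is solid.

How it is judged:
On the way, in this order (a step that is already met when the one before it is completed fails the run):
1. the nut hangs on the end of the axle, teeth up, not yet pressed, and has been let go (horizontal distance between nut and axle_end below 0.003 m and z of nut in the frame of seat above 0.003 m and z of nut in the frame of axle_end below -0.01 m and z of axle_end in the frame of nut above 0.01 m and contact force between the fingers and nut below 0.1 N), for 0.2 s.
2. the nut is on the washer, still, and the setting tool presses it with more than 22 N: nut and hub are solid (z of nut in the frame of seat below 0.001 m and horizontal distance between nut and seat below 0.002 m and contact force between setter and nut above 22 N and linear speed of nut below 0.01 m/s), for 0.1 s.
At the end, for the whole second after the job is handed in: The nut sits on the washer within 1 mm, centred on the axle within 2 mm and level within 0.06 rad, teeth up; the setting tool stands upright (within 0.06 rad) and still on the bench, not touching the rack foot and more than 75 mm from the axle; nothing is held (z of nut in the frame of seat between -0.002 and 0.001 m and horizontal distance between nut and seat below 0.002 m and z of axle_end in the frame of nut above 0.02 m and angle between each of nut, setter's own z axis and vertical below 0.06 rad and height (world z) of setter below 0.004 m and z of setter_shoulder in the frame of setter above 0 m and height (world z) of setter_shoulder above 0.03 m and contact force between setter and rack_foot below 0.05 N and linear speed of each of setter, nut below 0.02 m/s and horizontal distance between setter and axle_end above 0.075 m).
It fails at once if the setting tool presses the nut with more than 35 N (contact force between setter and nut above 35 N).
It fails at once if the gripper itself, touching the nut, drives it more than 4 mm down past where it hangs on its teeth (z of nut in the frame of axle_end below -0.02 m and horizontal distance between nut and axle_end below 0.02 m and contact force between the fingers and nut above 1 N).
It fails at once if the ink jar is shifted by more than 20 mm or tipped (distance of ink_jar from where it was at the start of the episode above 0.02 m or angle between ink_jar's own z axis and vertical above 0.3 rad).
It fails at once if the tape roll is shifted by more than 20 mm (distance of tape_roll from where it was at the start of the episode above 0.02 m).
It fails at once if the squeegee is shifted by more than 20 mm (distance of squeegee from where it was at the start of the episode above 0.02 m).
It also fails if it takes over 54 s, if anything falls off the work surface, if the arm or the gripper's body presses on something with over 40 N, if the wrist force passes 120 N, or if a joint passes its speed limit or range.

## Working session

There is one attempt and no reset: what is moved stays moved. The work goes in short steps, Python scripts to look and compute and a tool call to move; the robot and the scene stay as the last step left them, time stands still between calls to the robot, and variables do not carry over. Pictures are saved under pics/ and viewed, at most 13 in all, crops included, and the job is handed in when it is done.

Besides the shell and the picture viewer there is one more tool, called as name(argument=value, ...) on one line, values as JSON. apply_moves: Moves the arm, as the interface text tells. Its arguments: {"type":"object","properties":{"deltas":{"type":"array"},"squeeze":{"type":"number"}},"required":["deltas"]}

```bash
mkdir -p pics
cat > h.py <<'E'
import numpy as np, cv2
from scipy.spatial.transform import Rotation as R
from rig import *
def rot(q): return R.from_quat([q[1],q[2],q[3],q[0]]).as_matrix()
def ray(p,im):
    K=np.array(im["K"]); d=np.linalg.inv(K)@[p[0],p[1],1]
    return np.array(im["position"]), rot(im["orientation"])@d
def atz(p,im,z):
    o,d=ray(p,im); return o+d*(z-o[2])/d[2]
def proj(P,im):
    c=rot(im["orientation"]).T@(np.array(P)-im["position"]); c=np.array(im["K"])@c; return c[:2]/c[2]
def tri(obs):
    A=np.zeros((3,3));b=np.zeros(3)
    for p,im in obs:
        o,d=ray(p,im);d=d/np.linalg.norm(d);M=np.eye(3)-np.outer(d,d);A+=M;b+=M@o
    return np.linalg.solve(A,b)
def save(im,n): cv2.imwrite(f"pics/{n}.png",im["frame"][:,:,::-1])
E
python3 - <<'E'
from h import *
s=get_state();print({k:np.round(v,3).tolist() for k,v in s.items()}, nose_length)
ims={n:get_image(n) for n in("scene","top","wrist")}
H=dict(axle_end=.11,seat=.082,nut=0,nut_rim=.012,setter=0,setter_shoulder=.036,ink_jar=0,tape_roll=0,squeegee=0,rack_foot=0)
for n,im in ims.items():
    print(n,np.round(im["position"],3))
    for q,z in H.items():
        for r in place_of(q,im)[:2]:
            print(' ',q,np.round(r["point"],1),round(r["score"],2),np.round(atz(r["point"],im,z),4)[:2])
cv2.imwrite("pics/a.png",np.vstack([np.hstack([ims["scene"]["frame"],ims["top"]["frame"]])])[:,:,::-1][:, :])
a=cv2.imread("pics/a.png"); b=np.hstack([ims["scene"]["frame"],ims["top"]["frame"]])[:,:,::-1]
cv2.imwrite("pics/a.png",cv2.resize(np.vstack([ims["scene"]["frame"],ims["top"]["frame"]])[:,:,::-1],(400,600)) )
save(ims["scene"],"sc");save(ims["top"],"top")
E
```

```text
{'clock': 0.0, 'qpos': [1.182, 0.277, 1.506, -0.0, 1.361, -0.121], 'qd': [-0.001, 0.003, -0.001, -0.0, 0.001, 0.0], 'effort': [0.0, -41.677, -24.581, 0.0, 0.011, -0.0], 'position': [0.152, 0.554, 0.247], 'ee_rot': [-0.0, 0.133, 0.991, -0.001], 'contact_force': [1.191, 0.493, -1.157], 'moment': [-0.015, -0.011, 0.008], 'gripper_force': 0.0, 'width': 0.086} 0.017
scene [ 1.353 -0.188  0.819]
  axle_end [275.6 179. ] 0.83 [ 0.5668 -0.0315]
  seat [280.4 185.4] 0.85 [ 0.5651 -0.0158]
  nut [206.1 196.2] 0.52 [ 0.5019 -0.237 ]
  nut [385.8 243.2] 0.38 [0.745  0.2574]
  nut_rim [208.1 191.1] 0.55 [ 0.492  -0.2296]
  setter [343.4 181.6] 0.55 [0.4814 0.213 ]
  setter_shoulder [346.1 181. ] 0.54 [0.5179 0.2047]
  ink_jar [387.1 244.6] 0.69 [0.7502 0.2592]
  tape_roll [191.  257.7] 0.78 [ 0.7345 -0.2822]
  squeegee [117.5 221.2] 0.61 [ 0.5792 -0.4963]
  rack_foot [277.6 206.1] 0.88 [ 0.5691 -0.0206]
top [ 0.503 -0.106  1.059]
  axle_end [219.  214.1] 0.85 [ 0.5658 -0.0272]
  axle_end [299.4 244. ] 0.25 [ 0.4914 -0.22  ]
  seat [221.  218.6] 0.57 [ 0.5563 -0.0298]
  nut [298.3 241.6] 0.39 [ 0.4965 -0.2304]
  nut_rim [298.3 242.5] 0.32 [ 0.4942 -0.229 ]
  setter [135.3 240.5] 0.77 [0.5051 0.2072]
  setter_shoulder [125.9 246.1] 0.73 [0.4909 0.2206]
  ink_jar [118.5 153.9] 0.56 [0.7431 0.2591]
  ink_jar [296.6 244.1] 0.44 [ 0.4899 -0.2257]
  tape_roll [315.7 157. ] 0.72 [ 0.7268 -0.2849]
  tape_roll [129.5 243.9] 0.55 [0.4962 0.2225]
  squeegee [394.  212.4] 0.77 [ 0.5713 -0.4911]
  rack_foot [221.  218.7] 0.72 [ 0.5605 -0.0234]
wrist [0.088 0.572 0.373]
```

View pics/sc.png

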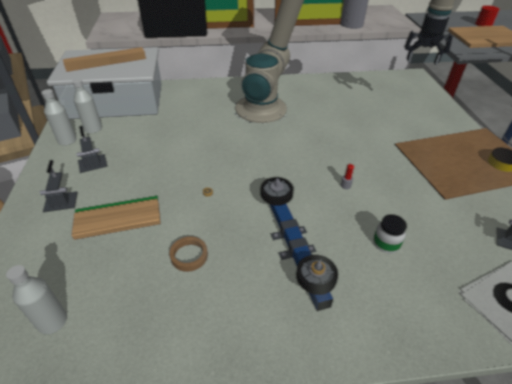

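View pics/top.png

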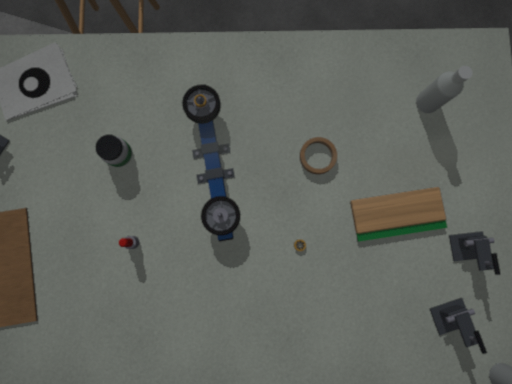

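The bare axle is at scene (276,180) and top (220,214). The nut is at scene (207,191) and top (299,246), and the setter is at scene (346,177) and top (128,243). I'll move over the setter first, look with the wrist camera, then go on.

apply_moves(deltas=[85, -423, -237, 0, 0, 85, -423, -237, 0, 0, 85, -423, -237, 0, 0, 85, -423, -237, 0, 0, 85, -423, -237, 0, 0, 85, -423, -237, 0, 0, 85, -423, -237, 0, 0, 85, -423, -237, 0, 0, 85, -423, -237, 0, 0, 85, -423, -237, 0, 0, 85, -423, -237, 0, 0, 85, -423, -237, 0, 0])

```text
clock: 2.65
position: [0.5002, 0.211, 0.2484]
ee_rot: [0.001, 0.135, 0.991, -0.0]
contact_force: [0.1, 0.6, -0.2]
width: 0.0846
gripper_force: 0.0
```

```bash
cat > w.py <<'E'
import sys
from h import *
s=get_state();print(round(s["clock"],2),np.round(s["position"],4),np.round(s["ee_rot"],4),np.round(s["contact_force"],2))
H=dict(axle_end=.11,seat=.082,nut=0,nut_rim=.012,setter=0,setter_shoulder=.036)
im=get_image("wrist");print(np.round(im["position"],4))
for q in sys.argv[2].split(","):
    for r in place_of(q,im)[:2]:
        print(' ',q,np.round(r["point"],1),round(r["score"],2),np.round(atz(r["point"],im,H[q]),4)[:2])
save(im,sys.argv[1])
M=rot(s["ee_rot"]);print(np.round(M[:,:2].T,4).tolist())
E
python3 w.py w1 setter,setter_shoulder,axle_end,seat,nut
```

```text
2.65 [0.5002 0.211  0.2484] [ 1.100e-03  1.346e-01  9.909e-01 -4.000e-04] [ 0.15  0.61 -0.16]
[0.4356 0.2292 0.3738]
  setter [254.4 166.8] 0.75 [0.5008 0.2134]
  setter_shoulder [254.4 166.9] 0.95 [0.4946 0.2149]
  seat [ 85.  278.3] 0.62 [ 0.5663 -0.0249]
[[-0.9637, 0.2668, -0.0022], [0.2668, 0.9638, -0.0005]]
```

apply_moves(deltas=[85, -127, -213, 0, 0, 85, -127, -213, 0, 0, 85, -127, -213, 0, 0, 85, -127, -213, 0, 0, 85, -127, -213, 0, 0, 85, -127, -213, 0, 0, 85, -127, -213, 0, 0, 85, -127, -213, 0, 0])

```text
clock: 3.62
position: [0.5635, -0.0254, 0.2482]
ee_rot: [-0.0, 0.134, 0.991, 0.0]
contact_force: [-0.3, -0.9, -0.3]
width: 0.085
gripper_force: 0.0
```

```bash
python3 w.py w2 axle_end,seat
```

```text
3.62 [ 0.5635 -0.0254  0.2482] [-2.000e-04  1.344e-01  9.909e-01  3.000e-04] [-0.31 -0.86 -0.3 ]
[ 0.4992 -0.0075  0.3737]
  axle_end [252.7 188.3] 0.82 [ 0.5656 -0.0257]
  seat [250.6 178.3] 0.97 [ 0.5609 -0.0269]
[[-0.9639, 0.2663, 0.0004], [0.2663, 0.9639, 0.0005]]
```

View pics/w2.png

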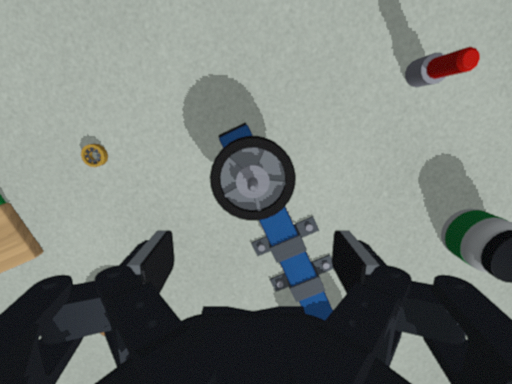

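The tyre is at (253,178), the bare axle tip at about (253,188) and the nut at (94,154), so the networks agree with the picture. Next I move over the nut.

apply_moves(deltas=[85, 15, -215, 0, 0, 85, 15, -215, 0, 0, 85, 15, -215, 0, 0, 85, 15, -215, 0, 0, 85, 15, -215, 0, 0, 85, 15, -215, 0, 0, 60, 15, -215, 120, 0, 60, 15, -215, 120, 0, 60, 15, -215, 120, 0, 60, 15, -215, 120, 0])

```text
clock: 4.6
position: [0.4876, -0.2234, 0.122]
ee_rot: [-0.007, 0.132, 0.991, 0.003]
contact_force: [-1.2, 0.3, 0.0]
width: 0.06
gripper_force: 0.0
```

```bash
python3 w.py w3 nut,nut_rim
```

```text
4.6 [ 0.4876 -0.2234  0.122 ] [-0.0067  0.1324  0.9912  0.0034] [-1.16  0.28  0.01]
[ 0.4248 -0.2067  0.2484]
  nut [245.  195.4] 0.81 [ 0.4892 -0.2308]
  nut_rim [240.3 196.4] 0.91 [ 0.4858 -0.234 ]
[[-0.9648, 0.2625, 0.0141], [0.2626, 0.9649, 0.0049]]
```

View pics/w3.png

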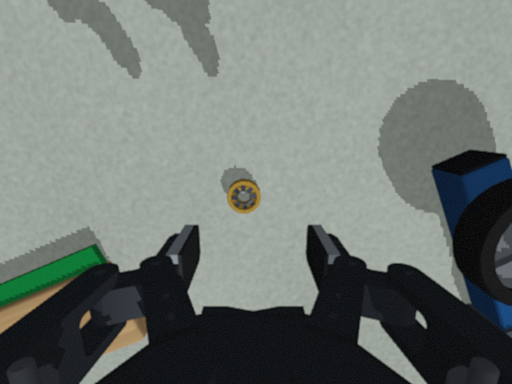

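The nut is at (244,195), midway between the fingers. The arm had not settled yet, so I'll hold and measure again.

apply_moves(deltas=[60, 0, 0, 0, 0, 60, 0, 0, 0, 0, 60, 0, 0, 0, 0])

```text
clock: 5.0
position: [0.4934, -0.2288, 0.1304]
ee_rot: [0.002, 0.133, 0.991, -0.001]
contact_force: [0.0, -0.4, 0.6]
width: 0.0596
gripper_force: 0.0
```

```bash
cat >> h.py <<'E'
def yellow(im,z,sh=None,amin=60):
    h=cv2.cvtColor(im["frame"],cv2.COLOR_RGB2HSV); m=cv2.inRange(h,(15,120,60),(40,255,255))
    m=cv2.morphologyEx(m,cv2.MORPH_CLOSE,np.ones((5,5)))
    c=max(cv2.findContours(m,cv2.RETR_EXTERNAL,2)[0],key=cv2.contourArea)
    p,r=cv2.minEnclosingCircle(c); return np.array(p),r,atz(p,im,z)
E
python3 w.py w4 nut,nut_rim; python3 -c "
from h import *
im=get_image('wrist');print(yellow(im,.006))
o=[]
for n in('scene','top'):
  im=get_image(n); r=place_of('nut_rim',im)
  print(n,[(np.round(q['point'],1),round(q['score'],2),np.round(atz(q['point'],im,.012),4)) for q in r[:2]])
"
```

```text
5.0 [ 0.4934 -0.2288  0.1304] [ 1.900e-03  1.333e-01  9.911e-01 -8.000e-04] [ 0.01 -0.44  0.6 ]
[ 0.4286 -0.2106  0.2556]
  nut [246.7 182.3] 0.83 [ 0.4867 -0.233 ]
  nut_rim [ 47.6 314.1] 0.65 [ 0.5692 -0.4815]
  nut_rim [246.2 189.3] 0.58 [ 0.4904 -0.2342]
[[-0.9645, 0.2641, -0.004], [0.2642, 0.9645, -0.0011]]
(array([248.46606445, 185.71557617]), 16.356624603271484, array([ 0.48761633, -0.23125476,  0.006     ]))
scene [(array([207.3, 195.1]), 0.59, array([ 0.5099, -0.2325,  0.012 ]))]
top []
```

apply_moves(deltas=[60, 4, -2, 40, 0, 60, 4, -2, 75, 0, 60, 4, -2, 95, 0, 60, 4, -2, 108, 0, 60, 4, -2, 108, 0, 60, 4, -2, 108, 0, 0, 4, -2, 108, 0, 0, 4, -2, 108, 0, 0, 4, -2, 108, 0, 0, 4, -2, 108, 0, 0, 4, -2, 108, 0, 0, 4, -2, 108, 0], squeeze=30)

```text
clock: 6.4
position: [0.4887, -0.2298, 0.0217]
ee_rot: [0.001, 0.133, 0.991, -0.001]
contact_force: [-0.9, -0.6, 6.7]
width: 0.03
gripper_force: 29.9
```

apply_moves(deltas=[0, 0, 0, 0, 0, 0, 0, 0, 0, 0, 0, 0, 0, -40, 0, 0, 0, 0, -80, 0, 0, 0, 0, -130, 0, 0, 0, 0, -130, 0, 0, 0, 0, -130, 0, 0, 0, 0, -130, 0])

```text
clock: 7.07
position: [0.4874, -0.229, 0.1504]
ee_rot: [0.0, 0.133, 0.991, -0.0]
contact_force: [0.9, 0.3, -1.4]
width: 0.0298
gripper_force: 30.2
```

```bash
python3 w.py w5 nut,nut_rim; python3 -c "
from h import *
im=get_image('wrist');s=get_state();print(yellow(im,s['position'][2]-.01))"
```

```text
7.07 [ 0.4874 -0.229   0.1504] [ 3.000e-04  1.335e-01  9.910e-01 -1.000e-04] [ 0.87  0.33 -1.4 ]
[ 0.423  -0.211   0.2759]
  nut [251.  232.9] 0.89 [ 0.5423 -0.2457]
  nut_rim [252.3 242.6] 0.59 [ 0.5485 -0.2459]
[[-0.9644, 0.2646, -0.0005], [0.2646, 0.9644, -0.0]]
(array([252.26765442, 238.18536377]), 29.226865768432617, array([ 0.48372885, -0.22756522,  0.13817793]))
```

View pics/w5.png

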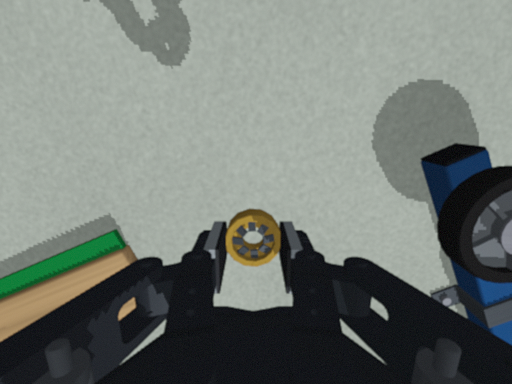

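The nut is held level between the pads, with its centre at (253,238). Next I stop 40 mm short of the axle so that nut and axle show in one image.

apply_moves(deltas=[0, 18, 216, 0, 0, 0, 18, 216, 0, 0, 0, 18, 216, 0, 0, 0, 18, 216, 0, 0, 0, 18, 216, 0, 0, 0, 18, 216, 0, 0, 0, 18, 216, 0, 0, 0, 18, 216, 0, 0, 0, 18, 216, 0, 0, 0, 18, 216, 0, 0])

```text
clock: 8.1
position: [0.5272, -0.0178, 0.1499]
ee_rot: [-0.0, 0.134, 0.991, -0.0]
contact_force: [-0.3, -0.2, -0.2]
width: 0.0302
gripper_force: 30.3
```

```bash
cat > m.py <<'E'
from h import *
s=get_state();p=np.array(s["position"]);M=rot(s["ee_rot"]);print(round(s["clock"],2),np.round(p,4),np.round(s["contact_force"],1))
im=get_image("wrist");save(im,"w6")
for q,z in(("nut",p[2]-.0215),("nut_rim",p[2]-.0095),("axle_end",.11),("seat",.08),("rack_foot",0)):
    for r in place_of(q,im)[:2]:
        P=atz(r["point"],im,z);print(q,np.round(r["point"],1),round(r["score"],2),np.round(P,4),"tool",np.round(M.T@(P-p),4)[:2])
h=yellow(im,p[2]-.0155);print("yel",h[0],np.round(M.T@(h[2]-p),4))
E
python3 m.py; cd pics; python3 -c "
import cv2;a=cv2.imread('w6.png')[90:290,150:360];cv2.imwrite('w6c.png',cv2.resize(a,None,fx=2.8,fy=2.8))"
```

```text
8.1 [ 0.5272 -0.0178  0.1499] [-0.3 -0.2 -0.2]
nut [254.5 234.2] 0.71 [ 0.5277 -0.0165  0.1284] tool [-0.0001  0.0013]
nut_rim [249.4 243.9] 0.93 [ 0.5273 -0.0194  0.1404] tool [-0.0005 -0.0016]
nut_rim [508.   90.6] 0.52 [0.4829 0.1213 0.1404] tool [0.0798 0.1222]
axle_end [255.2 271.9] 0.75 [ 0.5636 -0.0257  0.11  ] tool [-0.0372  0.002 ]
seat [254.3 251.4] 0.75 [ 0.5635 -0.0262  0.08  ] tool [-0.0373  0.0016]
yel [252.2640686  237.99546814] [0.0002 0.     0.0155]
```

View pics/w6c.png

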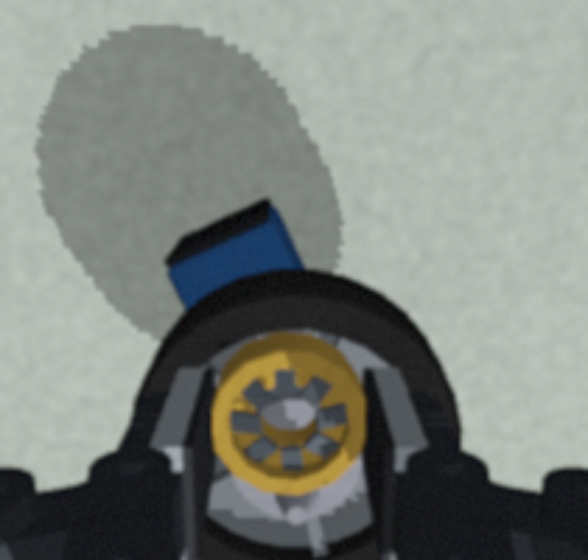

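The axle tip shows under the nut at pixel (256,273), which is tool offset (-37.5, 2.2). Next I go over it and lower the nut.

apply_moves(deltas=[0, -20, 2, 0, 0, 0, -37.5, 2.2, 0, 0, 0, -37.5, 2.2, 0, 0, 0, -37.5, 2.2, 0, 0, 0, -37.5, 2.2, 8, 0, 0, -37.5, 2.2, 16, 0, 0, -37.5, 2.2, 20, 0, 0, -37.5, 2.2, 23, 0, 0, -37.5, 2.2, 23, 0, 0, -37.5, 2.2, 23, 0])

```text
clock: 9.23
position: [0.5639, -0.0239, 0.127]
ee_rot: [-0.0, 0.133, 0.991, -0.0]
contact_force: [0.8, -0.8, -1.0]
width: 0.03
gripper_force: 30.2
```

```bash
python3 m.py; cd pics; python3 -c "
import cv2;a=cv2.imread('w6.png')[160:310,180:330];cv2.imwrite('w7c.png',cv2.resize(a,None,fx=3.5,fy=3.5))"
```

```text
9.23 [ 0.5639 -0.0239  0.127 ] [ 0.8 -0.8 -1. ]
nut [253.5 235. ] 0.8 [ 0.5647 -0.0234  0.1055] tool [-0.0007  0.0007]
nut_rim [250.7 243.1] 0.84 [ 0.5637 -0.0248  0.1175] tool [-0.0001 -0.0009]
axle_end [251.2 240.2] 0.96 [ 0.5656 -0.025   0.11  ] tool [-0.0019 -0.0006]
seat [251.  219.5] 0.7 [ 0.5643 -0.025   0.08  ] tool [-0.0007 -0.0009]
yel [252.71037292 238.32949829] [-0.      0.0003  0.0155]
```

View pics/w7c.png

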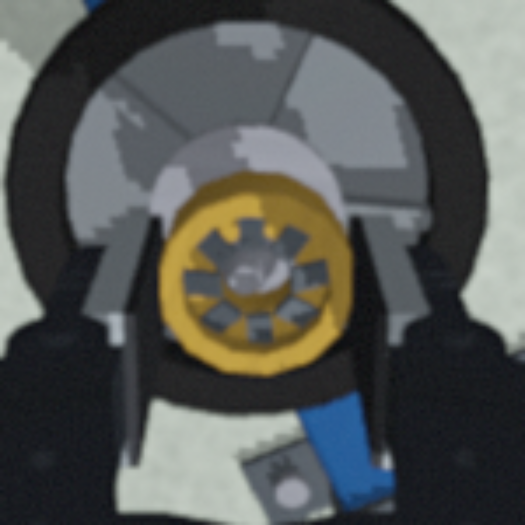

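The axle tip shows inside the bore at (251,240), about 1 mm off centre. I'll correct by 1 mm and go further down.

apply_moves(deltas=[0, -1, -0.6, 2, 0, 0, -1, -0.6, 4, 0, 0, -1, -0.6, 6, 0, 0, -1, -0.6, 6, 0, 0, -1, -0.6, 6, 0])

```text
clock: 9.95
position: [0.5652, -0.025, 0.121]
ee_rot: [0.0, 0.133, 0.991, -0.0]
contact_force: [1.1, -0.8, -1.1]
width: 0.0298
gripper_force: 30.2
```

apply_moves(deltas=[0, 0, 0, 2, 0, 0, 0, 0, 2, 0, 40, 0, 0, 2, 0, 60, 0, 0, 2, 0, 60, 0, 0, 2, 0, 60, 0, 0, 2, 0, 60, 0, 0, -30, 0, 60, 0, 0, -60, 0, 60, 0, 0, -90, 0, 60, 0, 0, -90, 0, 60, 0, 0, -90, 0])

```text
clock: 10.87
position: [0.5662, -0.0248, 0.2134]
ee_rot: [0.002, 0.133, 0.991, 0.0]
contact_force: [0.1, 0.5, 0.3]
width: 0.0603
gripper_force: 0.0
```

Run:
```python
from h import *
s=get_state();p=np.array(s["position"]);M=rot(s["ee_rot"]);print(round(s["clock"],2),np.round(p,4),np.round(s["contact_force"],1))
im=get_image("wrist");save(im,"w8")
for q,z in(("nut",.096),("nut_rim",.108),("axle_end",.11),("seat",.08)):
    for r in place_of(q,im)[:1]:
        P=atz(r["point"],im,z);print(q,np.round(r["point"],1),round(r["score"],2),np.round(P,4))
h=yellow(im,.102);print(h)
cv2.imwrite("pics/w8c.png",cv2.resize(im["frame"][90:290,150:360,::-1],None,fx=2.5,fy=2.5))
for n in("scene","top"):
    im=get_image(n)
    for q,z in(("setter",0),("setter_shoulder",.036)):
        for r in place_of(q,im)[:1]: print(n,q,round(r["score"],2),np.round(atz(r["point"],im,z),4))
```

```text
10.87 [ 0.5662 -0.0248  0.2134] [0.1 0.5 0.3]
nut [248.5 190.5] 0.72 [ 0.5647 -0.0282  0.096 ]
nut_rim [250.1 195.3] 0.87 [ 0.5663 -0.027   0.108 ]
axle_end [253.9 194.6] 0.65 [ 0.566  -0.0234  0.11  ]
(array([251.5, 192.5]), 17.33503532409668, array([ 0.5657335 , -0.02555747,  0.102     ]))
scene setter 0.55 [0.4997 0.2147 0.    ]
scene setter_shoulder 0.65 [0.4986 0.2138 0.036 ]
top setter 0.55 [0.5088 0.2029 0.    ]
top setter_shoulder 0.42 [0.4954 0.2098 0.036 ]
```

View pics/w8c.png

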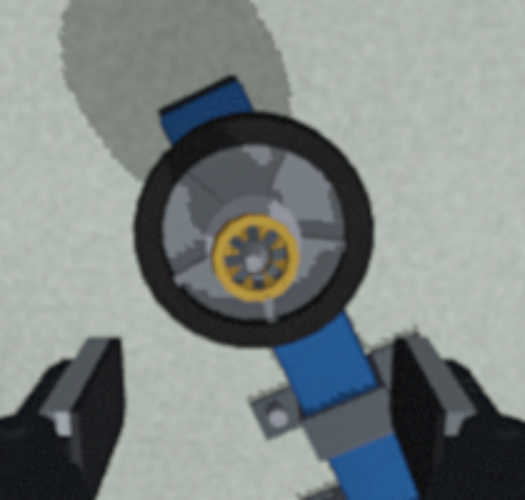

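The nut hangs on the axle, let go and centred, at pixel (251,192). Next is the setting tool.

apply_moves(deltas=[60, 129, 212, 0, 0, 60, 129, 212, 0, 0, 60, 129, 212, 0, 0, 60, 129, 212, 0, 0, 60, 129, 212, 0, 0, 60, 129, 212, 0, 0, 60, 129, 212, 20, 0, 60, 129, 212, 40, 0, 60, 129, 212, 40, 0, 60, 129, 212, 40, 0, 60, 129, 212, 40, 0])

```text
clock: 12.33
position: [0.4975, 0.2136, 0.172]
ee_rot: [0.001, 0.134, 0.991, 0.0]
contact_force: [-0.2, 0.3, 0.3]
width: 0.0599
gripper_force: 0.0
```

```bash
python3 w.py w9 setter,setter_shoulder
python3 - <<'E'
from h import *
s=get_state();p=np.array(s["position"]);M=rot(s["ee_rot"])
im=get_image("wrist");f=cv2.cvtColor(im["frame"],cv2.COLOR_RGB2HSV)
m=cv2.inRange(f,(0,130,60),(8,255,255))|cv2.inRange(f,(172,130,60),(180,255,255))
c=max(cv2.findContours(m,cv2.RETR_EXTERNAL,2)[0],key=cv2.contourArea);print(cv2.boundingRect(c),cv2.minAreaRect(c))
# model silhouette fit
from scipy.optimize import least_squares
t=np.linspace(0,2*np.pi,40)
mm=cv2.moments(c);ob=np.array([mm["m10"],mm["m01"]])/mm["m00"]
def cen(xy):
    P=np.array([[xy[0]+.012*np.cos(a),xy[1]+.012*np.sin(a),z] for z in(.036,.088) for a in t])
    h=cv2.convexHull(np.array([proj(q,im) for q in P],np.float32));k=cv2.moments(h);return np.array([k["m10"],k["m01"]])/k["m00"]
x=least_squares(lambda v:cen(v)-ob,[.497,.2135],diff_step=1e-3).x;print("setter",x,"tool",M.T@(np.append(x,0)-p))
E
```

```text
12.33 [0.4975 0.2136 0.172 ] [5.000e-04 1.338e-01 9.910e-01 2.000e-04] [-0.18  0.27  0.32]
[0.433  0.2316 0.2975]
  setter [252.7 177.8] 0.85 [0.4964 0.2143]
  setter_shoulder [253.7 187. ] 0.65 [0.4983 0.2148]
[[-0.9642, 0.2651, -0.0009], [0.2651, 0.9642, 0.0006]]
(242, 179, 26, 37) ((254.5, 197.0), (36.0, 25.0), 90.0)
setter [0.4999277  0.21476007] tool [-0.00136127  0.00155696  0.17249899]
```

View pics/w9.png

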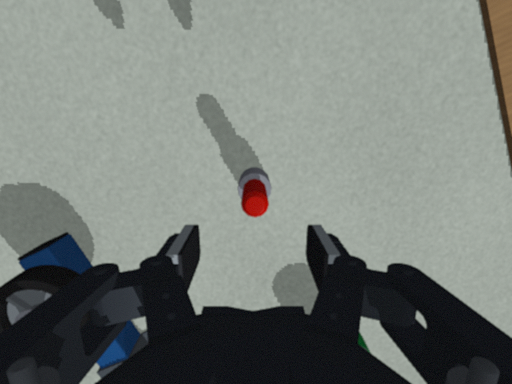

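The setter stands at (254,190) in the wrist image, between the fingers. Descend and grip.

apply_moves(deltas=[60, -1.2, 1.5, 0, 0, 60, -1.2, 1.5, 35, 0, 60, -1.2, 1.5, 70, 0, 60, -1.2, 1.5, 100, 0, 60, -1.2, 1.5, 117, 0, 60, -1.2, 1.5, 117, 0, 60, -1.2, 1.5, 117, 0, 0, -1.2, 1.5, 117, 0, 0, -1.2, 1.5, 117, 0, 0, -1.2, 1.5, 117, 0, 0, -1.2, 1.5, 117, 0, 0, -1.2, 1.5, 117, 0], squeeze=60)

```text
clock: 13.53
position: [0.4996, 0.2152, 0.0561]
ee_rot: [0.002, 0.133, 0.991, 0.001]
contact_force: [-0.1, -0.4, 6.3]
width: 0.0226
gripper_force: 58.4
```

apply_moves(deltas=[0, 0, 0, 0, 0, 0, 0, 0, 0, 0])

```text
clock: 13.7
position: [0.4995, 0.2152, 0.0561]
ee_rot: [0.002, 0.133, 0.991, 0.001]
contact_force: [-0.2, -1.4, 6.1]
width: 0.0228
gripper_force: 58.4
```

apply_moves(deltas=[0, 0, 0, -40, 0, 0, 0, 0, -80, 0, 0, 0, 0, -120, 0, 0, 0, 0, -145, 0, 0, 0, 0, -145, 0])

```text
clock: 14.12
position: [0.5017, 0.216, 0.2058]
ee_rot: [0.006, 0.133, 0.991, 0.003]
contact_force: [1.5, 1.6, -2.5]
width: 0.023
gripper_force: 59.5
```

apply_moves(deltas=[0, -172, -215, 0, 0, 0, -172, -215, 0, 0, 0, -172, -215, 0, 0, 0, -172, -215, 0, 0, 0, -172, -215, 0, 0, 0, -172, -215, 0, 0, 0, -172, -215, 0, 0, 0, -172, -215, 0, 0, 0, -172, -215, 0, 0, 0, -172, -215, 0, 0])

```text
clock: 14.95
position: [0.6061, -0.0374, 0.1978]
ee_rot: [-0.002, 0.134, 0.991, 0.001]
contact_force: [0.1, 0.7, -3.5]
width: 0.0227
gripper_force: 59.8
```

```bash
cat > m2.py <<'E'
from h import *
s=get_state();p=np.array(s["position"]);M=rot(s["ee_rot"]);print(round(s["clock"],2),np.round(p,4),np.round(s["contact_force"],1),s["width"])
im=get_image("wrist");save(im,"w10")
for q,z in(("setter",p[2]-.056),("setter_shoulder",p[2]-.02),("nut",.096),("nut_rim",.108),("axle_end",.11),("seat",.08)):
    for r in place_of(q,im)[:1]:
        P=atz(r["point"],im,z);print(q,np.round(r["point"],1),round(r["score"],2),np.round(P,4),"tool",np.round(M.T@(P-p),4)[:2])
h=yellow(im,.102);print("yel",h[:2],np.round(h[2],4),np.round(M.T@(h[2]-p),4))
cv2.imwrite("pics/w10c.png",cv2.resize(im["frame"][90:290,150:360,::-1],None,fx=2.8,fy=2.8))
E
python3 m2.py
```

```text
14.95 [ 0.6061 -0.0374  0.1978] [ 0.1  0.7 -3.5] 0.02272499651715516
setter [253.1 211.4] 0.95 [ 0.6041 -0.0362  0.1418] tool [0.002  0.0006]
setter_shoulder [252.5 233.7] 0.64 [ 0.6052 -0.037   0.1778] tool [0.0008 0.0002]
nut [250.8 151.5] 0.62 [ 0.5671 -0.028   0.096 ] tool [ 0.0397 -0.0014]
nut_rim [250.7 150.5] 0.57 [ 0.565  -0.0275  0.108 ] tool [ 0.0419 -0.0014]
axle_end [252.9 149.7] 0.71 [ 0.5646 -0.0255  0.11  ] tool [0.0428 0.0004]
seat [252.6 144. ] 0.68 [ 0.5628 -0.0253  0.08  ] tool [0.0446 0.0001]
yel (array([253.62484741, 148.89802551]), 19.397968292236328) [ 0.565 -0.025  0.102] [0.0426 0.001  0.096 ]
```

View pics/w10c.png

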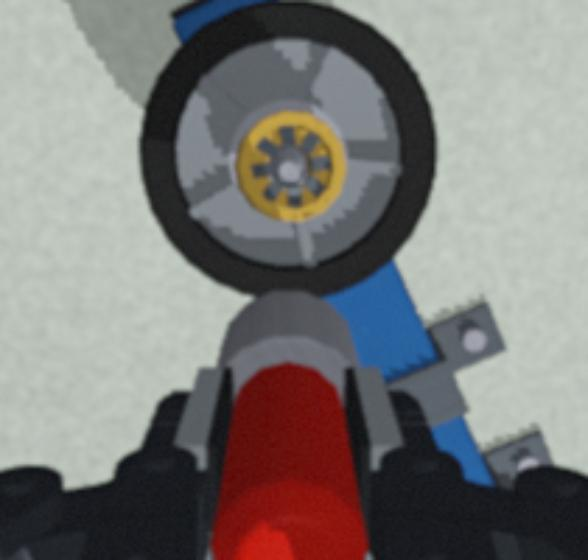

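The setter is held upright at tool (1,0), and the nut is at (42,0.5). Move over it and lower to just above.

apply_moves(deltas=[0, 20, 0, 0, 0, 0, 41, 0.2, 0, 0, 0, 41, 0.2, 0, 0, 0, 41, 0.2, 10, 0, 0, 41, 0.2, 20, 0, 0, 41, 0.2, 26, 0, 0, 41, 0.2, 26, 0, 0, 41, 0.2, 26, 0, 0, 41, 0.2, 26, 0])

```text
clock: 16.05
position: [0.5683, -0.027, 0.173]
ee_rot: [-0.0, 0.134, 0.991, 0.0]
contact_force: [0.8, -0.1, -2.7]
width: 0.0225
gripper_force: 59.8
```

```bash
python3 m2.py
```

```text
16.05 [ 0.5683 -0.027   0.173 ] [ 0.8 -0.1 -2.7] 0.02254223992917326
setter [253.5 215.9] 0.69 [ 0.57   -0.0266  0.117 ] tool [-0.0015  0.0008]
setter_shoulder [248.7 237.2] 0.95 [ 0.5691 -0.0295  0.153 ] tool [-0.0014 -0.0021]
nut [254.7 201. ] 0.94 [ 0.5656 -0.0244  0.096 ] tool [0.0033 0.0018]
nut_rim [250.7 206.1] 0.9 [ 0.5651 -0.0275  0.108 ] tool [ 0.003  -0.0013]
yel (array([254. , 201.5]), 20.155742645263672) [ 0.5641 -0.0246  0.102 ] [0.0048 0.0012 0.071 ]
```

View pics/w10c.png

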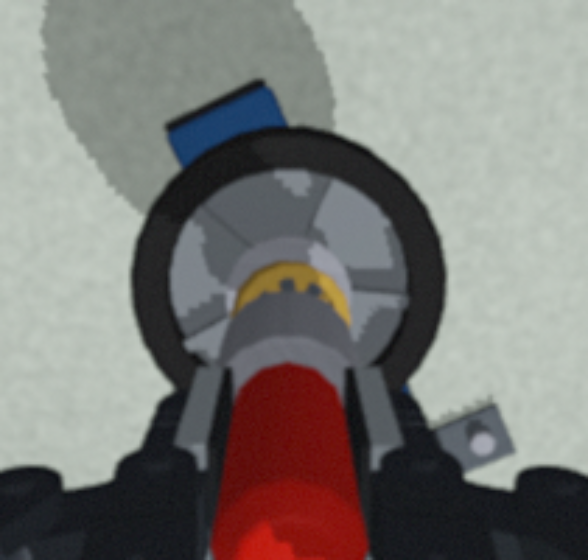

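Run:
```python
from h import *
s=get_state();p=np.array(s["position"]);M=rot(s["ee_rot"])
im=get_image("wrist")
f=lambda px,z:np.round(M.T@(atz(px,im,z)-p)*1000,1)[:2]
print("cup edge",f((253.6,193.6),p[2]-.056)-[17.5,0],"nut edge",[f((254.2,183.6),z)-[16,0] for z in(.094,.096,.098)])
```

```text
cup edge [-2.1  0.9] nut edge [array([1. , 1.4]), array([1.5, 1.4]), array([2. , 1.4])]
```

apply_moves(deltas=[0, 3.3, 0.2, 0, 0, 0, 3.3, 0.2, 2, 0, 0, 3.3, 0.2, 4, 0, 0, 3.3, 0.2, 6, 0, 0, 3.3, 0.2, 6, 0, 0, 3.3, 0.2, 6, 0])

```text
clock: 16.95
position: [0.5646, -0.0258, 0.1671]
ee_rot: [-0.0, 0.134, 0.991, 0.0]
contact_force: [0.9, 0.4, -2.8]
width: 0.0229
gripper_force: 59.8
```

apply_moves(deltas=[0, 0, 0, 1, 0, 0, 0, 0, 2, 0, 0, 0, 0, 3, 0, 0, 0, 0, 3, 0])

```text
clock: 17.28
position: [0.5649, -0.0259, 0.1645]
ee_rot: [0.0, 0.134, 0.991, 0.0]
contact_force: [-0.1, 1.0, -1.6]
width: 0.0227
gripper_force: 60.1
```

apply_moves(deltas=[0, 0, 0, 0.7, 0, 0, 0, 0, 1.4, 0, 0, 0, 0, 2, 0, 0, 0, 0, 2, 0])

```text
clock: 17.62
position: [0.5649, -0.0259, 0.1625]
ee_rot: [0.0, 0.133, 0.991, 0.0]
contact_force: [0.1, -0.2, 1.0]
width: 0.0227
gripper_force: 60.1
```

apply_moves(deltas=[0, 0, 0, 0.7, 0, 0, 0, 0, 1.4, 0, 0, 0, 0, 2, 0, 0, 0, 0, 2, 0])

```text
clock: 17.95
position: [0.5641, -0.0256, 0.1595]
ee_rot: [-0.001, 0.134, 0.991, 0.0]
contact_force: [-0.6, 0.0, -3.0]
width: 0.0227
gripper_force: 60.1
```

The nut snapped, as expected. I'll keep pressing in small steps.

apply_moves(deltas=[0, 0, 0, 0.7, 0, 0, 0, 0, 1.4, 0, 0, 0, 0, 2, 0, 0, 0, 0, 2, 0])

```text
clock: 18.28
position: [0.5645, -0.0257, 0.1589]
ee_rot: [-0.0, 0.133, 0.991, 0.0]
contact_force: [-3.9, 1.1, 3.8]
width: 0.0229
gripper_force: 60.3
```

apply_moves(deltas=[0, 0, 0, 0.5, 0, 0, 0, 0, 1, 0, 0, 0, 0, 1.5, 0, 0, 0, 0, 1.5, 0])

```text
clock: 18.62
position: [0.5647, -0.0258, 0.1581]
ee_rot: [0.0, 0.133, 0.991, 0.0]
contact_force: [-2.6, 0.6, 6.6]
width: 0.0225
gripper_force: 60.5
```

apply_moves(deltas=[0, 0, 0, 0.5, 0, 0, 0, 0, 1, 0, 0, 0, 0, 1.5, 0, 0, 0, 0, 1.5, 0])

```text
clock: 18.95
position: [0.5646, -0.0258, 0.1566]
ee_rot: [0.0, 0.133, 0.991, 0.0]
contact_force: [-2.9, 1.9, 9.0]
width: 0.0226
gripper_force: 60.5
```

apply_moves(deltas=[0, 0, 0, 0.5, 0, 0, 0, 0, 1, 0, 0, 0, 0, 1.5, 0, 0, 0, 0, 1.5, 0])

```text
clock: 19.28
position: [0.5647, -0.0258, 0.1551]
ee_rot: [0.0, 0.133, 0.991, 0.0]
contact_force: [-3.0, -0.0, 7.9]
width: 0.0228
gripper_force: 60.5
```

apply_moves(deltas=[0, 0, 0, 0.5, 0, 0, 0, 0, 1, 0, 0, 0, 0, 1.5, 0, 0, 0, 0, 1.5, 0])

```text
clock: 19.62
position: [0.5647, -0.0258, 0.1536]
ee_rot: [0.0, 0.133, 0.991, 0.0]
contact_force: [-3.8, 0.3, 7.9]
width: 0.0228
gripper_force: 60.5
```

apply_moves(deltas=[0, 0, 0, 0.5, 0, 0, 0, 0, 1, 0, 0, 0, 0, 1.5, 0, 0, 0, 0, 2, 0, 0, 0, 0, 2, 0])

```text
clock: 20.03
position: [0.5647, -0.0258, 0.1516]
ee_rot: [0.0, 0.133, 0.991, 0.0]
contact_force: [-2.6, -0.1, 8.7]
width: 0.0227
gripper_force: 60.5
```

apply_moves(deltas=[0, 0, 0, 0.5, 0, 0, 0, 0, 1, 0, 0, 0, 0, 1.5, 0, 0, 0, 0, 2, 0, 0, 0, 0, 2, 0])

```text
clock: 20.45
position: [0.5647, -0.0258, 0.15]
ee_rot: [0.001, 0.133, 0.991, 0.0]
contact_force: [-3.3, 0.5, 10.0]
width: 0.0227
gripper_force: 60.7
```

apply_moves(deltas=[0, 0, 0, 0.5, 0, 0, 0, 0, 1, 0, 0, 0, 0, 1.5, 0, 0, 0, 0, 1.5, 0])

```text
clock: 20.78
position: [0.5647, -0.0258, 0.1487]
ee_rot: [0.001, 0.133, 0.991, 0.0]
contact_force: [-4.6, 0.0, 11.8]
width: 0.0228
gripper_force: 60.8
```

apply_moves(deltas=[0, 0, 0, 0.5, 0, 0, 0, 0, 1, 0, 0, 0, 0, 1, 0])

```text
clock: 21.03
position: [0.5647, -0.0258, 0.1478]
ee_rot: [0.001, 0.133, 0.991, 0.0]
contact_force: [-3.6, 0.3, 11.8]
width: 0.0227
gripper_force: 60.8
```

apply_moves(deltas=[0, 0, 0, 0.5, 0, 0, 0, 0, 1, 0, 0, 0, 0, 1, 0])

```text
clock: 21.28
position: [0.5647, -0.0257, 0.1468]
ee_rot: [0.001, 0.133, 0.991, 0.0]
contact_force: [-2.8, 0.0, 11.5]
width: 0.0225
gripper_force: 60.8
```

apply_moves(deltas=[0, 0, 0, 0.5, 0, 0, 0, 0, 1, 0, 0, 0, 0, 1, 0])

```text
clock: 21.53
position: [0.5647, -0.0258, 0.1458]
ee_rot: [0.001, 0.133, 0.991, -0.0]
contact_force: [-3.6, 0.2, 12.1]
width: 0.0227
gripper_force: 60.8
```

Carrying the hub now at a steady 14.5 N or so.

apply_moves(deltas=[0, 0, 0, 0.5, 0, 0, 0, 0, 1, 0, 0, 0, 0, 1, 0])

```text
clock: 21.78
position: [0.5647, -0.0258, 0.1451]
ee_rot: [0.001, 0.133, 0.991, -0.0]
contact_force: [-3.7, 0.5, 12.7]
width: 0.0226
gripper_force: 61.2
```

apply_moves(deltas=[0, 0, 0, 0.5, 0, 0, 0, 0, 1, 0, 0, 0, 0, 1, 0])

```text
clock: 22.03
position: [0.5648, -0.0258, 0.145]
ee_rot: [0.001, 0.133, 0.991, -0.0]
contact_force: [-5.7, 0.1, 18.1]
width: 0.0227
gripper_force: 61.6
```

apply_moves(deltas=[0, 0, 0, 0.5, 0, 0, 0, 0, 1, 0, 0, 0, 0, 1, 0])

```text
clock: 22.28
position: [0.5649, -0.0258, 0.1449]
ee_rot: [0.001, 0.133, 0.991, -0.0]
contact_force: [-6.2, -0.2, 22.5]
width: 0.0224
gripper_force: 62.1
```

apply_moves(deltas=[0, 0, 0, 0.4, 0, 0, 0, 0, 0.4, 0, 0, 0, 0, 0.4, 0, 0, 0, 0, 0.4, 0])

```text
clock: 22.62
position: [0.565, -0.0258, 0.1449]
ee_rot: [0.002, 0.133, 0.991, -0.0]
contact_force: [-6.9, 0.2, 24.3]
width: 0.0227
gripper_force: 62.2
```

The nut is solid at about 27 N. Next I lift off and carry the tool back to its old place.

apply_moves(deltas=[0, 0, 0, -4, 0, 0, 0, 0, -10, 0, 0, 0, 0, -30, 0, 0, 0, 0, -55, 0, 0, 0, 0, -70, 0, 0, 0, 0, -70, 0, 0, 0, 0, -70, 0])

```text
clock: 23.2
position: [0.5651, -0.0259, 0.2102]
ee_rot: [0.0, 0.134, 0.991, 0.0]
contact_force: [-0.4, -0.5, -3.2]
width: 0.0228
gripper_force: 60.1
```

Run:
```python
from h import *
s=get_state();print(s["clock"],np.round(s["position"],4),np.round(s["contact_force"],1))
a=[]
for n in("scene","top"):
    im=get_image(n)
    for q,z in(("nut",.077),("nut_rim",.089),("axle_end",.11),("seat",.077)):
        for r in place_of(q,im)[:1]: print(n,q,np.round(r["point"],1),round(r["score"],2),np.round(atz(r["point"],im,z),4))
```

```text
23.2 [ 0.5651 -0.0259  0.2102] [-0.4 -0.5 -3.2]
scene nut [275.2 187.3] 0.46 [ 0.5662 -0.0311  0.077 ]
scene nut_rim [276.9 187.4] 0.51 [ 0.5799 -0.0288  0.089 ]
scene axle_end [188.3 258.1] 0.61 [ 0.8181 -0.2758  0.11  ]
scene seat [279.6 189.3] 0.79 [ 0.5761 -0.0197  0.077 ]
top axle_end [394.7 213. ] 0.25 [ 0.5628 -0.4527  0.11  ]
top seat [220.5 219.2] 0.37 [ 0.5551 -0.0281  0.077 ]
```

apply_moves(deltas=[0, 127, 215, 0, 0, 0, 127, 215, 0, 0, 0, 127, 215, 0, 0, 0, 127, 215, 0, 0, 0, 127, 215, 0, 0, 0, 127, 215, 0, 0, 0, 127, 215, 0, 0, 0, 127, 215, 30, 0, 0, 127, 215, 70, 0, 0, 127, 215, 110, 0, 0, 127, 215, 140, 0, 0, 127, 215, 146, 0])

```text
clock: 24.7
position: [0.4952, 0.2139, 0.0596]
ee_rot: [-0.005, 0.133, 0.991, -0.002]
contact_force: [-0.8, 0.1, -2.7]
width: 0.0222
gripper_force: 60.2
```

apply_moves(deltas=[0, 0, 0, 2, 0, 0, 0, 0, 4, 0, 0, 0, 0, 4, 0, 0, 0, 0, 4, 0])

```text
clock: 25.03
position: [0.5009, 0.2155, 0.0625]
ee_rot: [0.002, 0.134, 0.991, 0.001]
contact_force: [-0.1, -0.3, -3.0]
width: 0.0229
gripper_force: 60.2
```

apply_moves(deltas=[0, 0, 0, 1, 0, 0, 0, 0, 2, 0, 0, 0, 0, 2.5, 0, 0, 0, 0, 2.5, 0, 0, 0, 0, 2.5, 0])

```text
clock: 25.45
position: [0.4991, 0.2151, 0.0581]
ee_rot: [0.0, 0.133, 0.991, 0.0]
contact_force: [-0.7, -0.1, -2.6]
width: 0.0228
gripper_force: 60.2
```

apply_moves(deltas=[0, 0, 0, 0.7, 0, 0, 0, 0, 1.2, 0, 0, 0, 0, 1.2, 0, 0, 0, 0, 1.2, 0])

```text
clock: 25.78
position: [0.4991, 0.2152, 0.0566]
ee_rot: [-0.0, 0.133, 0.991, -0.0]
contact_force: [-0.3, -0.2, -2.8]
width: 0.0228
gripper_force: 60.2
```

apply_moves(deltas=[0, 0, 0, 0.6, 0, 0, 0, 0, 1.2, 0, 0, 0, 0, 1.2, 0, 0, 0, 0, 1.2, 0])

```text
clock: 26.12
position: [0.4992, 0.2152, 0.0561]
ee_rot: [0.0, 0.133, 0.991, 0.0]
contact_force: [-1.7, -0.6, 4.1]
width: 0.0228
gripper_force: 60.8
```

apply_moves(deltas=[0, 0, 0, 0.5, 0, 0, 0, 0, 1, 0, 0, 0, 0, 1, 0])

```text
clock: 26.37
position: [0.4993, 0.2151, 0.0561]
ee_rot: [0.0, 0.133, 0.991, 0.0]
contact_force: [-2.8, -1.2, 11.6]
width: 0.0224
gripper_force: 61.5
```

The tool is on the bench. Next I relieve the push, open and retreat.

apply_moves(deltas=[0, 0, 0, -1.5, 0, 0, 0, 0, -1.5, 0, 30, 0, 0, -1.5, 0, 45, 0, 0, -1.5, 0, 60, 0, 0, -1.5, 0, 60, 0, 0, -1.5, 0, 60, 0, 0, -1.5, 0, 60, 0, 0, -30, 0, 60, 0, 0, -65, 0, 60, 0, 0, -105, 0, 60, 0, 0, -145, 0, 60, 0, 0, -145, 0])

```text
clock: 27.37
position: [0.5038, 0.2165, 0.2077]
ee_rot: [0.007, 0.133, 0.991, 0.003]
contact_force: [1.5, 0.5, 0.0]
width: 0.0602
gripper_force: 0.0
```

apply_moves(deltas=[60, -120, -160, 0, 0, 60, -120, -160, 0, 0, 60, -120, -160, 0, 0, 60, -120, -160, 0, 0, 60, -120, -160, 0, 0, 60, -120, -160, 0, 0, 60, -120, -160, 0, 0, 60, -120, -160, 0, 0, 60, -120, -160, 0, 0])

```text
clock: 28.12
position: [0.5719, 0.0302, 0.1993]
ee_rot: [-0.0, 0.133, 0.991, 0.0]
contact_force: [0.1, -0.1, 0.2]
width: 0.0602
gripper_force: 0.0
```

```bash
python3 w.py w12 setter,setter_shoulder,nut,nut_rim,axle_end
```

```text
28.12 [0.5719 0.0302 0.1993] [-4.000e-04  1.330e-01  9.911e-01  3.000e-04] [ 0.06 -0.06  0.17]
[0.5076 0.0479 0.3248]
  setter [392.6  69.6] 0.78 [0.4974 0.2144]
  setter [449.2 253.1] 0.6 [0.7467 0.2582]
  setter_shoulder [411.1  66.1] 0.59 [0.5001 0.2143]
  nut [195.6 198.7] 0.55 [ 0.5834 -0.0482]
  nut_rim [190.  202.9] 0.71 [ 0.5839 -0.0531]
  nut_rim [ 72.1 331.7] 0.36 [ 0.7221 -0.2769]
  axle_end [412.3  65. ] 0.67 [0.5015 0.1726]
  axle_end [188.4 209.5] 0.66 [ 0.5653 -0.0247]
[[-0.9646, 0.2637, 0.0009], [0.2637, 0.9646, 0.0005]]
```

View pics/w12.png

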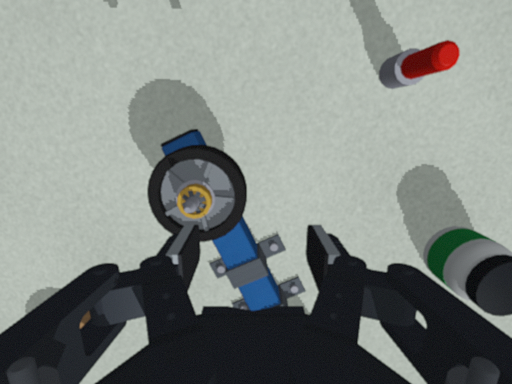

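The nut sits on the washer at (194,202) with the axle standing through it. The setter stands upright at (415,65) and the bystanders are undisturbed, so I'll hand in.

```bash
python3 -c "
from rig import *
print(sign_off())"
```

```text
the job is handed in; nothing more can be done
None
```

The job is handed in: the nut was pressed solid onto the washer with the setting tool at about 27 N, the tool is back upright on the bench, and the jar, tape roll and squeegee were not touched; the verdict was not shown.

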